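Pack the burner nozzles into their caddy

ROBOT

A 7-joint arm with a two-finger parallel gripper is mounted at the origin on the work surface. World frame = base frame: x ahead of the robot, y to its left, z up, the work surface at z = 0. Lengths are in m, angles in rad, forces in N, time in s.
With the tool pointing down it reaches from about 0.4 to 0.875 m from the base axis. Payload 6.5 kg.
Tool frame: the origin (TCP) lies midway between the tips of the shut fingers; the grasp point (between the pads) lies 19 mm behind it (hold_point_z is the distance from the TCP to the grasp point, in m); z points along the fingers, y is the direction in which the jaws open and shut (so a half turn about z gives the same grasp; the last joint's range is limited). The gripper opens to 88 mm and grips with 3 to 60 N. Pads are 18 mm wide; open, the fingers measure 123 mm over their backs; the gripper's body (75 mm by 187 mm) begins 45 mm behind the grasp point.
Start: joints at [1.106, 0.536, -0.004, 1.538, 0.003, 1.067, -0.071], TCP at [0.252, -0.599, 0.239] pointing down, gripper open.
Joint ranges: [-2.7, 2.7], [-0.37, 2.16], [-1.27, 1.26], [0.24, 2.4], [-1.31, 4.45], [0.19, 1.91], [-2.76, 2.76]. Speed limits (rad/s): [2.39, 2.39, 3.14, 3.14, 3.14, 3.14, 3.14].

INTERFACE

Orientations are given as a unit quaternion [w, x, y, z].
In Python, from plant import read_state, read_camera, job_done, hold_point_z gives the robot as it stands.
- The arm moves only by the shell command python3 -m inch 'ROWS' [FORCE]. ROWS is JSON, a list of rows, each an object with "offset": the shift along the tool's x, y, z in mm, a list of three; "dr": the turn, a rotation vector about the tool's x, y, z in rad, a list of three; "gripper": the closure in counts, from 0 (fully open) to 255 (shut). In form: [{"offset": [tx, ty, tz], "dr": [wx, wy, wz], "gripper": gripper}, ...]. A call has exactly 10 rows; each row shifts and turns the pose as measured when the row begins, along the tool's axes as they then stand; what a row does not reach is not made up. A row lasts 1/10 s, in which the tool goes at most 50 mm and 8.59 degrees, less where a joint would pass 70% of its speed; a pose out of reach is approached as far as the arm can. A call is refused whole if a number of a shift passes 50 or a number of a turn 0.15, either way. A call with a gripper value outside its range is refused whole. The fingers move at their own pace and stop on an object; FORCE is the grip in N (left out, the last holds). Time passes only in rows, so rows that do not move let the fingers close, or fill a call up. It gives the time, the measured TCP pose, the force and the opening at its end, in the units of the state.
- read_state(): the state, without advancing time (a new reading comes with each control period).
- read_camera(name): name is "scene" or "top"; returns a dict with "frame" (420x560x3 uint8, red, green, blue), "mtx" (3x3 intrinsics, pixels), "dist" ([k1, k2, p1, p2, k3] as OpenCV has them; the pictures are not rectified), "R" (3x3) and "t" (3): a world point X has camera coordinates R X + t. Camera axes: x right, y down, z forward; pixel columns grow to the right and rows downward; lengths in m; the calibration is good to about 2 mm. A picture is of the moment at which its call begins. There is no depth.
- job_done(): hands the job in, once; it reports no verdict.
The state is a dict: "t": time; "qpos": joint angles; "qd": joint speeds; "effort": joint torques, N m; "eef_pos": TCP position; "eef_rot": TCP orientation; "wrist_force": force on the tool from outside, world axes, zero at the start; "torque": the same for the moment, N m; "width": finger opening in m.
Only numpy, scipy, OpenCV 4.12 (cv2) and the standard library are available. Lean on these libraries where they do the work, as an engineer would, in place of code of your own. Each camera call takes 0.05 s, during which the arm holds its last target. There are 200 camera calls.

TASK

Tidy the lampworker's bench: gather the four round-footed brass burner nozzles into the steel caddy, each standing upright in the rubber seat ring of its own size (largest nozzle in the largest ring, and so on down to the smallest). Set each one down gently, do not drop it, and leave the two square-footed brass hose fittings standing where they are.

Things in the scene. Friction and masses are not known exactly. Their poses are not given: they have to be found in the camera images.
- nozzle_xl_mid (a point): The largest of four brass burner nozzles, upright: round foot 60 mm across and 10 mm high, above it a plain round neck 30 mm across (the part to grip, 10 to 68 mm above the underside), then a slight taper to a mouth with a dark bore; 78 mm tall, about 420 g. This point: on its axis, half-way up (39 mm above the underside); z up the axis.
- nozzle_l_mid (a point): The second largest of four brass burner nozzles, upright: round foot 50 mm across and 10 mm high, above it a plain round neck 26 mm across (the part to grip, 10 to 62 mm above the underside), then a slight taper to a mouth with a dark bore; 72 mm tall, about 300 g. This point: on its axis, half-way up (36 mm above the underside); z up the axis.
- nozzle_m_mid (a point): The third largest of four brass burner nozzles, upright: round foot 40 mm across and 10 mm high, above it a plain round neck 22 mm across (the part to grip, 10 to 56 mm above the underside), then a slight taper to a mouth with a dark bore; 66 mm tall, about 200 g. This point: on its axis, half-way up (33 mm above the underside); z up the axis.
- nozzle_s_mid (a point): The smallest of four brass burner nozzles, upright: round foot 30 mm across and 10 mm high, above it a plain round neck 18 mm across (the part to grip, 10 to 50 mm above the underside), then a slight taper to a mouth with a dark bore; 60 mm tall, about 120 g. This point: on its axis, half-way up (30 mm above the underside); z up the axis.
- seat_xl: The largest of four black rubber seat rings in the steel caddy, for the largest nozzle: 76 mm across inside, 84 outside, lip 6 mm high. Origin: centre of the ring on the caddy's inner floor, where the nozzle's underside comes to rest; z up. The caddy is fixed, 178 mm square outside, walls 22 mm high, floor 3 mm thick.
- seat_l: The second largest of four black rubber seat rings in the steel caddy, for the second largest nozzle: 66 mm across inside, 74 outside, lip 6 mm high. Origin: centre of the ring on the caddy's inner floor, where the nozzle's underside comes to rest; z up. The four seats lie in a square, 86 mm from centre to centre, in an order that changes.
- seat_m: The third largest of four black rubber seat rings in the steel caddy, for the third largest nozzle: 56 mm across inside, 64 outside, lip 6 mm high. Origin: centre of the ring on the caddy's inner floor, where the nozzle's underside comes to rest; z up. The x and y axes run along the caddy's sides.
- seat_s: The smallest of four black rubber seat rings in the steel caddy, for the smallest nozzle: 46 mm across inside, 54 outside, lip 6 mm high. Origin: centre of the ring on the caddy's inner floor, where the nozzle's underside comes to rest; z up. Two wire handles stick out 20 mm from opposite sides of the caddy, 17 mm high.
- hose_tail_mid (a point): A look-alike that does not belong: a brass hose tail, standing upright, with a SQUARE foot (48 mm square, 10 mm high, a hole in each corner) and a barbed round stem 22 mm across (27 mm at the barbs); 68 mm tall. This point is on its axis, half-way up. Stays where it stands. Other clutter among these pieces is flat, at most 12 mm high.
- tee_mid (a point): A look-alike that does not belong: a brass tee fitting with a SQUARE body (38 mm square, 34 mm high), a round stem 24 mm across on top and a side outlet 20 mm across that sticks out to 41 mm from the axis; 64 mm tall. This point is on the upright axis, half-way up. Stays where it stands.
There are look-alikes about, which are no part of the job. Leave any blue or turquoise look-alike of the part that bears nozzle_m_mid alone.

How it is judged:
At the end, for the whole second after the job is handed in: Each of the four nozzles stands upright (within 0.1 rad) and at rest inside the ring of its own size, its axis within 12 mm of the ring's centre and its foot down on the caddy floor (within 4 mm); the hose tail and the tee stand upright within 30 mm of where they started (horizontal distance between nozzle_xl_mid and seat_xl below 0.012 m and z of nozzle_xl_mid in the frame of seat_xl below 0.043 m and angle between each of nozzle_xl_mid, nozzle_l_mid, nozzle_m_mid, nozzle_s_mid, hose_tail_mid, tee_mid's own z axis and vertical below 0.1 rad and linear speed of each of nozzle_xl, nozzle_l, nozzle_m, nozzle_s below 0.02 m/s and horizontal distance between nozzle_l_mid and seat_l below 0.012 m and z of nozzle_l_mid in the frame of seat_l below 0.04 m and horizontal distance between nozzle_m_mid and seat_m below 0.012 m and z of nozzle_m_mid in the frame of seat_m below 0.037 m and horizontal distance between nozzle_s_mid and seat_s below 0.012 m and z of nozzle_s_mid in the frame of seat_s below 0.034 m and distance of each of hose_tail_mid, tee_mid from where it was at the start of the episode below 0.03 m); the robot touches nothing.
It fails at once if a nozzle is dropped or thrown (moves faster than 0.65 m/s while not in the fingers) ((linear speed of nozzle_xl above 0.65 m/s and contact force between the fingers and nozzle_xl below 0.1 N) or (linear speed of nozzle_l above 0.65 m/s and contact force between the fingers and nozzle_l below 0.1 N) or (linear speed of nozzle_m above 0.65 m/s and contact force between the fingers and nozzle_m below 0.1 N) or (linear speed of nozzle_s above 0.65 m/s and contact force between the fingers and nozzle_s below 0.1 N)).
It fails at once if the hose tail is shifted by more than 30 mm, lifted or knocked over (distance of hose_tail_mid from where it was at the start of the episode above 0.03 m).
It fails at once if the tee fitting is shifted by more than 30 mm, lifted or knocked over (distance of tee_mid from where it was at the start of the episode above 0.03 m).
It also fails if it takes over 96 s, if anything falls off the work surface, if the arm or the gripper's body presses on something with over 40 N, if the wrist force passes 120 N, or if a joint passes its speed limit or range.

## Working session

There is one attempt and no reset: what is moved stays moved. The work goes in short steps, Python scripts to look and compute and a shell command to move; the robot and the scene stay as the last step left them, time stands still between calls to the robot, and variables do not carry over. Pictures are saved under pics/ and viewed, about 12 in all and at most 16, crops included, and the job is handed in when it is done.

```bash
ls; mkdir -p pics; python3 - <<'E'
from plant import *
import cv2
for n in("scene","top"):
    c=read_camera(n); cv2.imwrite(f"pics/{n}0.png",c["frame"][:,:,::-1]); print(n,c["mtx"].round(1).tolist(),c["dist"],c["R"].round(3).tolist(),c["t"].round(3), (-c["R"].T@c["t"]).round(3))
s=read_state();print(s,hold_point_z)
E
```

```text
pics
scene [[509.4, 0.0, 279.9], [0.0, 509.4, 208.7], [0.0, 0.0, 1.0]] [-0.04769368  0.          0.          0.          0.        ] [[-0.676, 0.737, -0.001], [0.577, 0.529, -0.622], [-0.458, -0.421, -0.783]] [ 0.317 -0.234  1.354] [0.97  0.46  0.915]
top [[400.4, 0.0, 274.4], [0.0, 400.4, 208.2], [0.0, 0.0, 1.0]] [0.0280556 0.        0.        0.        0.       ] [[-0.027, -1.0, -0.009], [-0.997, 0.028, -0.073], [0.073, 0.007, -0.997]] [0.021 0.483 0.945] [0.413 0.001 0.978]
{'t': 0.1, 'qpos': array([ 1.10576123,  0.53708871, -0.00444216,  1.53872729,  0.00264896,
        1.06730052, -0.07115585]), 'qd': array([ 0.00246156, -0.00581382, -0.00137264, -0.002616  , -0.00100963,
        0.00097871,  0.00045636]), 'effort': array([ 3.25241766e-03, -5.72086287e+01,  9.94399600e-01, -2.52231270e+01,
       -5.61364833e-02,  1.35234927e-02,  8.02198815e-05]), 'eef_pos': array([ 0.25219603, -0.59850285,  0.23794611]), 'eef_rot': array([-7.25334508e-04,  9.80167732e-01,  1.98168212e-01, -2.24866404e-04]), 'wrist_force': array([ 0.02602308, -0.01533806, -0.13040416]), 'torque': array([-0.05935988, -0.01802588, -0.00488724]), 'width': 0.08804079658911089} 0.0187
```

View pics/scene0.png

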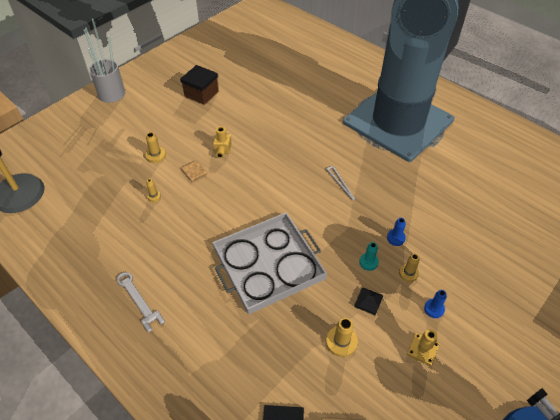

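View pics/top0.png

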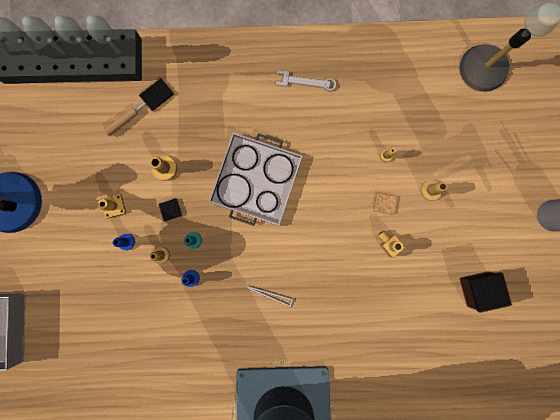

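The pictures show these candidates, with top-view pixels:
- **Brass, round foot:** (162,165), (434,190), (388,153), and a shaded one at (160,255).
- **Brass, square foot:** hose tail (110,205) and tee (391,243).
- **Blue or teal, to leave alone:** (123,242), (190,278), (193,240).
- **Caddy:** about (256,178), with the largest ring at (234,190), then (279,168), (245,156) and (267,202).

Next I'll check these in one close crop montage.

```bash
python3 - <<'E'
import cv2,numpy as np
t=cv2.imread("pics/top0.png");s=cv2.imread("pics/scene0.png")
def crop(im,c,r=25):
    return cv2.resize(im[c[1]-r:c[1]+r,c[0]-r:c[0]+r],(190,190),interpolation=cv2.INTER_CUBIC)
T=[(162,165),(434,190),(160,255),(388,153)];S=[(343,336),(154,147),(411,267),(152,190)]
m=np.vstack([np.hstack([crop(t,c) for c in T]),np.hstack([crop(s,c) for c in S])])
m=np.vstack([m,np.hstack([crop(t,(256,180),52),crop(s,(268,262),62),crop(t,(391,243)),crop(t,(110,205))])])
cv2.imwrite("pics/m.png",m)
E
```

```text
(no output)
```

View pics/m.png

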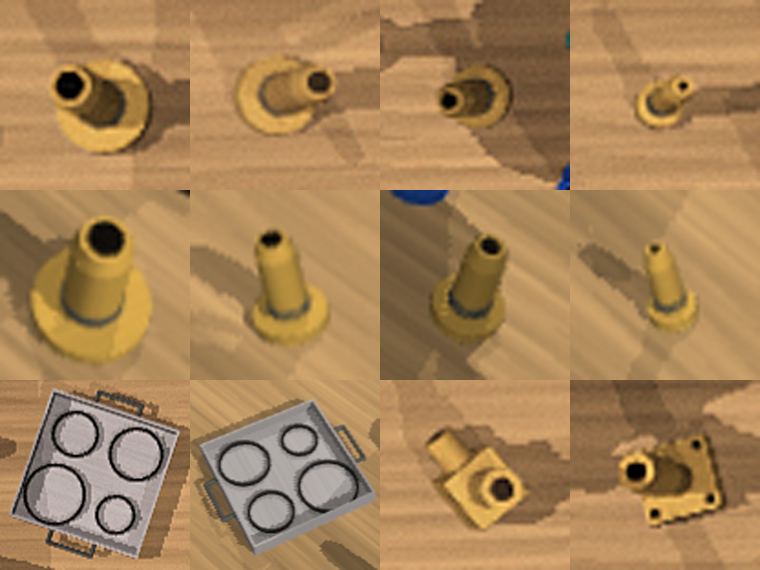

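```bash
cat > h.py <<'E'
import cv2,numpy as np
from plant import *
def ray(c,p):
    u=cv2.undistortPoints(np.array([[p]],float),c["mtx"],c["dist"])[0,0]
    return -c["R"].T@c["t"], c["R"].T@np.array([u[0],u[1],1])
def onz(c,p,z):
    o,d=ray(c,p); return (o+d*(z-o[2])/d[2])
def tri(c1,p1,c2,p2):
    o1,d1=ray(c1,p1);o2,d2=ray(c2,p2)
    a=np.linalg.lstsq(np.c_[d1,-d2],o2-o1,rcond=None)[0]
    A,B=o1+a[0]*d1,o2+a[1]*d2
    return (A+B)/2,np.linalg.norm(A-B)
def rings(c,roi,z=.009):
    x0,y0,x1,y1=roi; g=cv2.cvtColor(c["frame"],cv2.COLOR_RGB2GRAY)[y0:y1,x0:x1]
    k=6; g=cv2.resize(g,None,fx=k,fy=k,interpolation=cv2.INTER_CUBIC)
    m=(g<75).astype(np.uint8); cs,h=cv2.findContours(m,cv2.RETR_CCOMP,cv2.CHAIN_APPROX_NONE); out=[]
    for i,q in enumerate(cs):
        if h[0][i][3]<0 or len(q)<150: continue
        (e,ax,_)=cv2.fitEllipse(q)
        if cv2.contourArea(q)<.85*np.pi*ax[0]*ax[1]/4: continue
        p=((e[0]+.5)/k-.5+x0,(e[1]+.5)/k-.5+y0)
        out.append((ax[0]/k,ax[1]/k,*np.round(p,1),*onz(c,p,z).round(4)))
    return sorted(out)
E
python3 - <<'E'
from h import *
t=read_camera("top");s=read_camera("scene")
B={"xl":((155.2,162.4),(345.4,323.9),(164.4,167.9),.078),"l":((442.9,186.6),(150.3,135.2),(431.7,189.8),.072),"m":((153.2,256.3),(414.7,256.2),(159.9,255.4),.066),"s":((392.7,150.6),(149.4,180.5),(387.3,155.2),.06)}
for n,(a,b,f,h) in B.items():
    a=np.array(a)-.37;b=np.array(b)-.37
    print(n,tri(t,a,s,b),"bore top/scene",onz(t,a,h)[:2].round(4),onz(s,b,h)[:2].round(4),"foot",onz(t,np.array(f)-.37,.008)[:2].round(4))
for c,r in((t,(205,130,305,230)),(s,(210,210,330,312))):
    for o in rings(c,r):print([round(float(v),4) for v in o])
for n,a,z in(("hose",(101.5+.5,203.5),.068),("tee",(397.5,246),.064)): print(n,onz(t,a,z))
E
```

```text
xl (array([0.59363282, 0.27468465, 0.07817609]), np.float64(0.004409664308077607)) bore top/scene [0.5923 0.2765] [0.5951 0.273 ] foot [0.592  0.2755]
l (array([ 0.52024099, -0.37490557,  0.07115075]), np.float64(0.0031686643869909413)) bore top/scene [ 0.5191 -0.3732] [ 0.5214 -0.3757] foot [ 0.5196 -0.3725]
m (array([0.38103985, 0.28369942, 0.06775334]), np.float64(0.0038675275270694406)) bore top/scene [0.3798 0.2859] [0.3813 0.282 ] foot [0.3794 0.2879]
s (array([ 0.60850154, -0.26937401,  0.06092802]), np.float64(0.003444306648327451)) bore top/scene [ 0.6075 -0.2683] [ 0.6089 -0.2719] foot [ 0.6076 -0.2699]
[18.5947, 18.7779, 266.8, 201.4, 0.5018, 0.0262, 0.009]
[22.3173, 22.5471, 244.9, 157.2, 0.6118, 0.0769, 0.009]
[26.4959, 26.761, 278.1, 168.3, 0.5822, -0.0035, 0.009]
[30.5366, 30.9841, 233.6, 190.2, 0.5314, 0.1064, 0.009]
[16.5428, 21.1193, 276.8, 238.9, 0.5066, 0.025, 0.009]
[23.0818, 27.7206, 258.4, 285.5, 0.6167, 0.0758, 0.009]
[24.9939, 31.1379, 240.8, 254.1, 0.5872, -0.0046, 0.009]
hose [0.50198462 0.40012839 0.068     ]
tee [ 0.38712881 -0.26809593  0.064     ]
```

The crops confirm the choices: the four round feet have radii of about 12, 10.5, 9 and 6 px, so they are XL, L, M and S. The tee and the hose tail are square. Averaging the two views gives these positions:

| | XL | L | M | S |
|---|---|---|---|---|
| Nozzle | (.5935,.275) | (.520,-.3745) | (.3805,.284) | (.6085,-.2695) |
| Seat | (.534,.1055) | (.585,-.004) | (.614,.0765) | (.504,.0255) |

The present jaw direction lies along the caddy's diagonal, so I'll keep that yaw throughout. First I'll go above L.

```bash
cat > go.py <<'E'
import sys
from h import *
from scipy.spatial.transform import Rotation as R
s=read_state(); q=s["eef_rot"]; r=R.from_quat([*q[1:],q[0]])
g=R.from_quat([.98017,.19817,0,0])
print("t",round(s["t"],2),"pos",s["eef_pos"].round(4),"w",round(s["width"],4),"F",s["wrist_force"].round(1),"j7",s["qpos"][6].round(2),"dr",(r.inv()*g).as_rotvec().round(3))
for a in sys.argv[1:]:
    p=np.array(eval(a)); print(a,"tool mm",((r.inv().apply(p-s["eef_pos"]))*1e3).round(1))
E
python3 -m inch '[{"offset":[33,-10,12],"dr":[0,0,0],"gripper":0},{"offset":[33,-10,12],"dr":[0,0,0],"gripper":0},{"offset":[33,-10,12],"dr":[0,0,0],"gripper":0},{"offset":[33,-10,12],"dr":[0,0,0],"gripper":0},{"offset":[33,-10,12],"dr":[0,0,0],"gripper":0},{"offset":[33,-10,12],"dr":[0,0,0],"gripper":0},{"offset":[33,-10,12],"dr":[0,0,0],"gripper":0},{"offset":[33,-10,12],"dr":[0,0,0],"gripper":0},{"offset":[33,-10,12],"dr":[0,0,0],"gripper":0},{"offset":[33,-10,12],"dr":[0,0,0],"gripper":0}]' 30; python3 go.py .52,-.3745,.11 .52,-.3745,.023
```

```text
t: 1.2
eef_pos: [0.5211, -0.3784, 0.113]
eef_rot: [0.002, 0.982, 0.191, -0.002]
wrist_force: [-0.0, -0.1, -0.3]
width: 0.0881
t 1.2 pos [ 0.5211 -0.3784  0.113 ] w 0.0881 F [-0.  -0.1 -0.3] j7 -0.66 dr [ 0.003  0.005 -0.014]
.52,-.3745,.11 tool mm [ 0.5 -4.   3. ]
.52,-.3745,.023 tool mm [ 0.9 -4.3 90. ]
```

```bash
python3 -m inch '[{"offset":[1,-4,3],"dr":[0,0,-0.014],"gripper":0},{"offset":[0,0,10],"dr":[0,0,0],"gripper":0},{"offset":[0,0,12],"dr":[0,0,0],"gripper":0},{"offset":[0,0,12],"dr":[0,0,0],"gripper":0},{"offset":[0,0,12],"dr":[0,0,0],"gripper":0},{"offset":[0,0,12],"dr":[0,0,0],"gripper":0},{"offset":[0,0,12],"dr":[0,0,0],"gripper":0},{"offset":[0,0,10],"dr":[0,0,0],"gripper":0},{"offset":[0,0,7],"dr":[0,0,0],"gripper":0},{"offset":[0,0,0],"dr":[0,0,0],"gripper":0}]'; python3 go.py .52,-.3745,.023
python3 - <<'E'
from h import *
for n in("top","scene"):
    f=read_camera(n)["frame"][:,:,::-1]
    x,y=((360,110) if n=="top" else (85,85)); f=cv2.resize(f[y:y+140,x:x+140],(390,390)); cv2.imwrite(f"pics/g1{n}.png",f)
cv2.imwrite("pics/g1.png",np.hstack([cv2.imread("pics/g1top.png"),cv2.imread("pics/g1scene.png")]))
E
```

```text
t: 2.2
eef_pos: [0.5192, -0.3728, 0.0123]
eef_rot: [0.0, 0.98, 0.199, -0.003]
wrist_force: [-0.6, -0.4, 0.5]
width: 0.0881
t 2.2 pos [ 0.5192 -0.3728  0.0123] w 0.0881 F [-0.6 -0.4  0.5] j7 -0.67 dr [-0.001  0.007  0.002]
.52,-.3745,.023 tool mm [  0.1   1.9 -10.7]
```

View pics/g1.png

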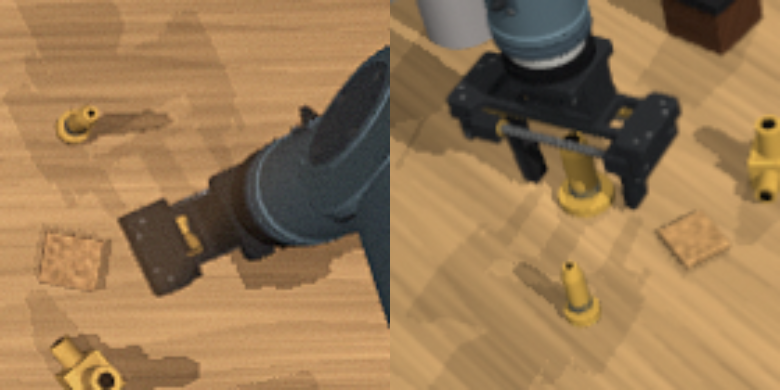

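The two views (crop pixels) show the L nozzle between the open fingers, the neck at about (580,165) on the right. The tool went about 11 mm deeper than planned, with no contact. I'll raise it, then close.

```bash
python3 -m inch '[{"offset":[0,2,-5],"dr":[0,0.007,0],"gripper":0},{"offset":[0,0,-5],"dr":[0,0,0],"gripper":0},{"offset":[0,0,0],"dr":[0,0,0],"gripper":255},{"offset":[0,0,0],"dr":[0,0,0],"gripper":255},{"offset":[0,0,0],"dr":[0,0,0],"gripper":255},{"offset":[0,0,0],"dr":[0,0,0],"gripper":255},{"offset":[0,0,0],"dr":[0,0,0],"gripper":255},{"offset":[0,0,0],"dr":[0,0,0],"gripper":255},{"offset":[0,0,0],"dr":[0,0,0],"gripper":255},{"offset":[0,0,0],"dr":[0,0,0],"gripper":255}]' 30; python3 go.py .52,-.3745,.023 .585,-.004,.13
```

```text
t: 3.3
eef_pos: [0.5223, -0.3754, 0.0269]
eef_rot: [0.001, 0.98, 0.199, 0.002]
wrist_force: [-0.8, 2.7, 2.1]
width: 0.0262
t 3.3 pos [ 0.5223 -0.3754  0.0269] w 0.0262 F [-0.8  2.7  2.1] j7 -0.66 dr [ 0.003 -0.004  0.002]
.52,-.3745,.023 tool mm [-1.8 -1.7  3.9]
.585,-.004,.13 tool mm [ 203.2 -317.2 -103.1]
```

```bash
python3 -m inch '[{"offset":[0,0,-20],"dr":[0,0,0],"gripper":255},{"offset":[0,0,-35],"dr":[0,0,0],"gripper":255},{"offset":[10,-15,-30],"dr":[0,0,0],"gripper":255},{"offset":[20,-32,-10],"dr":[0,0,0],"gripper":255},{"offset":[23,-37,0],"dr":[0,0,0],"gripper":255},{"offset":[23,-37,0],"dr":[0,0,0],"gripper":255},{"offset":[23,-37,0],"dr":[0,0,0],"gripper":255},{"offset":[23,-37,0],"dr":[0,0,0],"gripper":255},{"offset":[20,-32,0],"dr":[0,0,0],"gripper":255},{"offset":[15,-22,0],"dr":[0,0,0],"gripper":255}]'; python3 go.py .585,-.004,.13 .585,-.004,.031
```

```text
t: 4.3
eef_pos: [0.5648, -0.0798, 0.1196]
eef_rot: [-0.0, 0.981, 0.194, -0.003]
wrist_force: [0.1, -0.0, -3.0]
width: 0.025
t 4.3 pos [ 0.5648 -0.0798  0.1196] w 0.025 F [ 0.1 -0.  -3. ] j7 -1.17 dr [-0.002  0.005 -0.009]
.585,-.004,.13 tool mm [ 47.5 -62.5 -10.5]
.585,-.004,.031 tool mm [ 48.  -62.3  88.5]
```

```bash
python3 -m inch '[{"offset":[14,-18,0],"dr":[0,0,-0.009],"gripper":255},{"offset":[14,-18,0],"dr":[0,0,0],"gripper":255},{"offset":[10,-12,0],"dr":[0,0,0],"gripper":255},{"offset":[5,-6,0],"dr":[0,0,0],"gripper":255},{"offset":[1,-2,10],"dr":[0,0,0],"gripper":255},{"offset":[0,0,14],"dr":[0,0,0],"gripper":255},{"offset":[0,0,14],"dr":[0,0,0],"gripper":255},{"offset":[0,0,14],"dr":[0,0,0],"gripper":255},{"offset":[0,0,8],"dr":[0,0,0],"gripper":255},{"offset":[0,0,0],"dr":[0,0,0],"gripper":255}]'; python3 go.py .585,-.004,.031
```

```text
t: 5.3
eef_pos: [0.5793, -0.008, 0.05]
eef_rot: [-0.001, 0.98, 0.199, -0.007]
wrist_force: [0.7, 0.2, -3.9]
width: 0.0252
t 5.3 pos [ 0.5793 -0.008   0.05  ] w 0.0252 F [ 0.7  0.2 -3.9] j7 -1.29 dr [-0.004  0.014  0.002]
.585,-.004,.031 tool mm [ 7.  -1.4 18.9]
```

```bash
python3 -m inch '[{"offset":[7,-1,0],"dr":[0,0.014,0],"gripper":255},{"offset":[0,0,5],"dr":[0,0,0],"gripper":255},{"offset":[0,0,4],"dr":[0,0,0],"gripper":255},{"offset":[0,0,3],"dr":[0,0,0],"gripper":255},{"offset":[0,0,2],"dr":[0,0,0],"gripper":255},{"offset":[0,0,0],"dr":[0,0,0],"gripper":255},{"offset":[0,0,0],"dr":[0,0,0],"gripper":255},{"offset":[0,0,0],"dr":[0,0,0],"gripper":255},{"offset":[0,0,0],"dr":[0,0,0],"gripper":255},{"offset":[0,0,0],"dr":[0,0,0],"gripper":255}]'; python3 go.py .585,-.004,.031
python3 - <<'E'
from h import *
f=[]
for n,(x,y) in(("top",(195,110)),("scene",(190,170))):
    f.append(cv2.resize(read_camera(n)["frame"][y:y+140,x:x+140,::-1],(390,390)))
cv2.imwrite("pics/g2.png",np.hstack(f))
E
```

```text
t: 6.3
eef_pos: [0.5875, -0.0043, 0.0363]
eef_rot: [-0.002, 0.98, 0.199, 0.002]
wrist_force: [-1.0, -0.0, -2.8]
width: 0.0254
t 6.3 pos [ 0.5875 -0.0043  0.0363] w 0.0254 F [-1.  -0.  -2.8] j7 -1.3 dr [-0.003 -0.004  0.002]
.585,-.004,.031 tool mm [-2.2 -1.3  5.3]
```

View pics/g2.png

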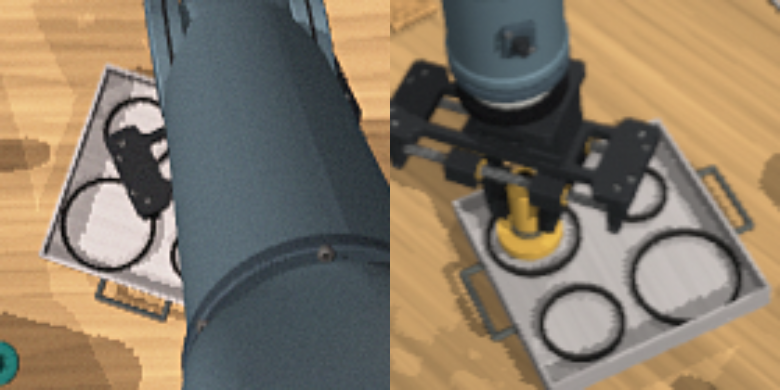

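The scene view shows L's foot at (530,238) centred in the L ring, still about 5 mm up. I'll lower it slowly and release.

```bash
python3 -m inch '[{"offset":[-2,-1,1],"dr":[0,0,0],"gripper":255},{"offset":[0,0,1],"dr":[0,0,0],"gripper":255},{"offset":[0,0,1],"dr":[0,0,0],"gripper":255},{"offset":[0,0,1],"dr":[0,0,0],"gripper":255},{"offset":[0,0,1],"dr":[0,0,0],"gripper":255},{"offset":[0,0,1],"dr":[0,0,0],"gripper":255},{"offset":[0,0,0.5],"dr":[0,0,0],"gripper":255},{"offset":[0,0,0],"dr":[0,0,0],"gripper":255},{"offset":[0,0,0],"dr":[0,0,0],"gripper":255},{"offset":[0,0,0],"dr":[0,0,0],"gripper":255}]'; python3 go.py .585,-.004,.030
```

```text
t: 7.4
eef_pos: [0.5853, -0.0041, 0.03]
eef_rot: [-0.002, 0.98, 0.199, 0.002]
wrist_force: [-0.4, 0.0, -1.0]
width: 0.0252
t 7.4 pos [ 0.5853 -0.0041  0.03  ] w 0.0252 F [-0.4  0.  -1. ] j7 -1.3 dr [-0.003 -0.005  0.001]
.585,-.004,.030 tool mm [-0.3 -0.2 -0. ]
```

The wrist force dropped from -2.8 to -1.0 N, so the foot is on the floor. Release, then lift.

```bash
python3 -m inch '[{"offset":[0,0,0],"dr":[0,0,0],"gripper":60},{"offset":[0,0,0],"dr":[0,0,0],"gripper":60},{"offset":[0,0,0],"dr":[0,0,0],"gripper":60},{"offset":[0,0,0],"dr":[0,0,0],"gripper":60},{"offset":[0,0,0],"dr":[0,0,0],"gripper":60},{"offset":[0,0,-10],"dr":[0,0,0],"gripper":60},{"offset":[0,0,-20],"dr":[0,0,0],"gripper":60},{"offset":[0,0,-25],"dr":[0,0,0],"gripper":60},{"offset":[0,0,-20],"dr":[0,0,0],"gripper":60},{"offset":[0,0,-10],"dr":[0,0,0],"gripper":60}]'; python3 go.py .6085,-.2695,.11
```

```text
t: 8.4
eef_pos: [0.5853, -0.0045, 0.1196]
eef_rot: [-0.002, 0.98, 0.199, 0.002]
wrist_force: [-0.2, 0.3, -0.4]
width: 0.0674
t 8.4 pos [ 0.5853 -0.0045  0.1196] w 0.0674 F [-0.2  0.3 -0.4] j7 -1.29 dr [-0.003 -0.005  0.002]
.6085,-.2695,.11 tool mm [-82.1 253.1   8.5]
```

```bash
python3 -m inch '[{"offset":[-6,18,0],"dr":[0,0,0],"gripper":60},{"offset":[-9,29,0],"dr":[0,0,0],"gripper":60},{"offset":[-10,30,0],"dr":[0,0,0],"gripper":60},{"offset":[-10,31,0],"dr":[0,0,0],"gripper":60},{"offset":[-10,31,0],"dr":[0,0,0],"gripper":60},{"offset":[-10,31,0],"dr":[0,0,0],"gripper":60},{"offset":[-9,28,0],"dr":[0,0,0],"gripper":60},{"offset":[-7,21,0],"dr":[0,0,0],"gripper":60},{"offset":[-4,12,0],"dr":[0,0,0],"gripper":60},{"offset":[0,0,0],"dr":[0,0,0],"gripper":60}]'; python3 go.py .6085,-.2695,.021
python3 - <<'E'
from h import *
f=[]
for n,(x,y) in(("top",(195,110)),("scene",(190,170))):
    f.append(cv2.resize(read_camera(n)["frame"][y:y+140,x:x+140,::-1],(390,390)))
cv2.imwrite("pics/g3.png",np.hstack(f))
E
```

```text
t: 9.4
eef_pos: [0.6086, -0.2534, 0.1221]
eef_rot: [-0.002, 0.98, 0.201, 0.004]
wrist_force: [-0.4, -0.1, -0.1]
width: 0.0675
t 9.4 pos [ 0.6086 -0.2534  0.1221] w 0.0675 F [-0.4 -0.1 -0.1] j7 -0.87 dr [-0.002 -0.01   0.006]
.6085,-.2695,.021 tool mm [ -7.4  14.9 101. ]
```

View pics/g3.png

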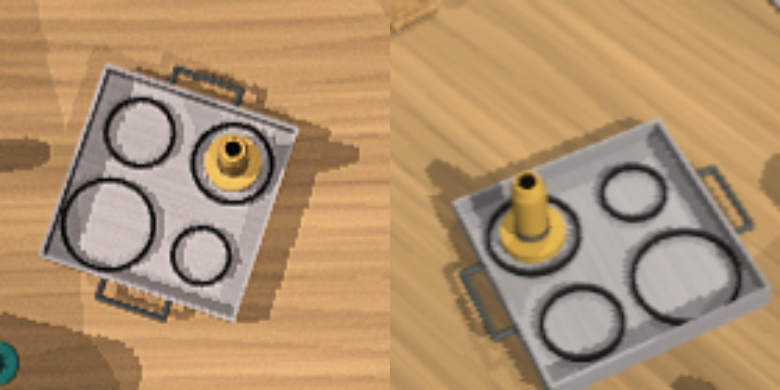

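L stands centred in its ring: (233,165) in the top crop, (532,238) in the scene crop. Now S.

```bash
python3 -m inch '[{"offset":[-4,8,0],"dr":[0,-0.01,0.006],"gripper":60},{"offset":[-3,6,5],"dr":[0,0,0],"gripper":60},{"offset":[0,0,14],"dr":[0,0,0],"gripper":60},{"offset":[0,0,16],"dr":[0,0,0],"gripper":60},{"offset":[0,0,16],"dr":[0,0,0],"gripper":60},{"offset":[0,0,15],"dr":[0,0,0],"gripper":60},{"offset":[0,0,12],"dr":[0,0,0],"gripper":60},{"offset":[0,0,8],"dr":[0,0,0],"gripper":60},{"offset":[0,0,3],"dr":[0,0,0],"gripper":60},{"offset":[0,0,0],"dr":[0,0,0],"gripper":60}]'; python3 go.py .6085,-.2695,.021
```

```text
t: 10.5
eef_pos: [0.6071, -0.2591, 0.0223]
eef_rot: [-0.005, 0.979, 0.203, -0.002]
wrist_force: [0.4, -0.4, 0.0]
width: 0.0673
t 10.5 pos [ 0.6071 -0.2591  0.0223] w 0.0673 F [ 0.4 -0.4  0. ] j7 -0.87 dr [-0.01   0.003  0.01 ]
.6085,-.2695,.021 tool mm [-2.8 10.1  1.2]
```

```bash
python3 -m inch '[{"offset":[-2,5,1],"dr":[-0.01,0.003,0.01],"gripper":60},{"offset":[-1,4,0],"dr":[0,0,0],"gripper":60},{"offset":[0,0,0],"dr":[0,0,0],"gripper":60},{"offset":[0,0,0],"dr":[0,0,0],"gripper":255},{"offset":[0,0,0],"dr":[0,0,0],"gripper":255},{"offset":[0,0,0],"dr":[0,0,0],"gripper":255},{"offset":[0,0,0],"dr":[0,0,0],"gripper":255},{"offset":[0,0,0],"dr":[0,0,0],"gripper":255},{"offset":[0,0,0],"dr":[0,0,0],"gripper":255},{"offset":[0,0,0],"dr":[0,0,0],"gripper":255}]' 20; python3 go.py .504,.0255,.13
```

```text
t: 11.5
eef_pos: [0.6099, -0.2702, 0.024]
eef_rot: [0.001, 0.98, 0.198, 0.002]
wrist_force: [-0.9, -0.2, 0.4]
width: 0.0173
t 11.5 pos [ 0.6099 -0.2702  0.024 ] w 0.0173 F [-0.9 -0.2  0.4] j7 -0.87 dr [ 0.004 -0.004 -0.001]
.504,.0255,.13 tool mm [  17.5 -313.3 -107.1]
```

```bash
python3 -m inch '[{"offset":[0,0,-20],"dr":[0,0,0],"gripper":255},{"offset":[0,0,-35],"dr":[0,0,0],"gripper":255},{"offset":[1,-15,-35],"dr":[0,0,0],"gripper":255},{"offset":[2,-30,-10],"dr":[0,0,0],"gripper":255},{"offset":[3,-40,0],"dr":[0,0,0],"gripper":255},{"offset":[3,-42,0],"dr":[0,0,0],"gripper":255},{"offset":[3,-42,0],"dr":[0,0,0],"gripper":255},{"offset":[3,-42,0],"dr":[0,0,0],"gripper":255},{"offset":[2,-38,0],"dr":[0,0,0],"gripper":255},{"offset":[1,-30,0],"dr":[0,0,0],"gripper":255}]'; python3 go.py .504,.0255,.13
```

```text
t: 12.5
eef_pos: [0.5143, -0.0025, 0.1248]
eef_rot: [0.003, 0.981, 0.193, 0.002]
wrist_force: [0.2, 0.9, -1.2]
width: 0.0173
t 12.5 pos [ 0.5143 -0.0025  0.1248] w 0.0173 F [ 0.2  0.9 -1.2] j7 -1.33 dr [ 0.006 -0.002 -0.01 ]
.504,.0255,.13 tool mm [  1.1 -29.8  -5.4]
```

```bash
python3 -m inch '[{"offset":[0,-12,0],"dr":[0.006,0,-0.01],"gripper":255},{"offset":[0,-8,0],"dr":[0,0,0],"gripper":255},{"offset":[0,-3,0],"dr":[0,0,0],"gripper":255},{"offset":[0,0,10],"dr":[0,0,0],"gripper":255},{"offset":[0,0,15],"dr":[0,0,0],"gripper":255},{"offset":[0,0,15],"dr":[0,0,0],"gripper":255},{"offset":[0,0,13],"dr":[0,0,0],"gripper":255},{"offset":[0,0,9],"dr":[0,0,0],"gripper":255},{"offset":[0,0,4],"dr":[0,0,0],"gripper":255},{"offset":[0,0,0],"dr":[0,0,0],"gripper":255}]'; python3 go.py .504,.0255,.027
```

```text
t: 13.5
eef_pos: [0.5067, 0.0142, 0.0532]
eef_rot: [0.001, 0.981, 0.195, 0.001]
wrist_force: [-0.0, -0.2, -1.5]
width: 0.0173
t 13.5 pos [0.5067 0.0142 0.0532] w 0.0173 F [-0.  -0.2 -1.5] j7 -1.37 dr [ 0.002 -0.002 -0.006]
.504,.0255,.027 tool mm [  1.8 -11.5  26.2]
```

```bash
python3 -m inch '[{"offset":[1,-6,0],"dr":[0,0,-0.006],"gripper":255},{"offset":[0,-5,0],"dr":[0,0,0],"gripper":255},{"offset":[0,-2,0],"dr":[0,0,0],"gripper":255},{"offset":[0,0,5],"dr":[0,0,0],"gripper":255},{"offset":[0,0,5],"dr":[0,0,0],"gripper":255},{"offset":[0,0,4],"dr":[0,0,0],"gripper":255},{"offset":[0,0,2],"dr":[0,0,0],"gripper":255},{"offset":[0,0,0],"dr":[0,0,0],"gripper":255},{"offset":[0,0,0],"dr":[0,0,0],"gripper":255},{"offset":[0,0,0],"dr":[0,0,0],"gripper":255}]'; python3 go.py .504,.0255,.027
```

```text
t: 14.5
eef_pos: [0.5036, 0.0281, 0.0372]
eef_rot: [0.001, 0.98, 0.199, 0.003]
wrist_force: [0.6, 0.3, -1.3]
width: 0.0174
t 14.5 pos [0.5036 0.0281 0.0372] w 0.0174 F [ 0.6  0.3 -1.3] j7 -1.4 dr [ 0.003 -0.005  0.001]
.504,.0255,.027 tool mm [-0.7  2.5 10.2]
```

```bash
python3 -m inch '[{"offset":[-1,3,2],"dr":[0,0,0],"gripper":255},{"offset":[0,0,2],"dr":[0,0,0],"gripper":255},{"offset":[0,0,1.5],"dr":[0,0,0],"gripper":255},{"offset":[0,0,1],"dr":[0,0,0],"gripper":255},{"offset":[0,0,1],"dr":[0,0,0],"gripper":255},{"offset":[0,0,1],"dr":[0,0,0],"gripper":255},{"offset":[0,0,1],"dr":[0,0,0],"gripper":255},{"offset":[0,0,1],"dr":[0,0,0],"gripper":255},{"offset":[0,0,0],"dr":[0,0,0],"gripper":255},{"offset":[0,0,0],"dr":[0,0,0],"gripper":255}]'; python3 go.py .504,.0255,.027
python3 - <<'E'
from h import *
f=[]
for n,(x,y) in(("top",(195,110)),("scene",(190,170))):
    f.append(cv2.resize(read_camera(n)["frame"][y:y+140,x:x+140,::-1],(390,390)))
cv2.imwrite("pics/g4.png",np.hstack(f))
E
```

```text
t: 15.5
eef_pos: [0.5047, 0.0247, 0.0271]
eef_rot: [0.001, 0.98, 0.199, 0.003]
wrist_force: [-1.2, -0.3, -1.5]
width: 0.0172
t 15.5 pos [0.5047 0.0247 0.0271] w 0.0172 F [-1.2 -0.3 -1.5] j7 -1.39 dr [ 0.004 -0.006  0.001]
.504,.0255,.027 tool mm [-0.3 -1.   0.1]
```

View pics/g4.png

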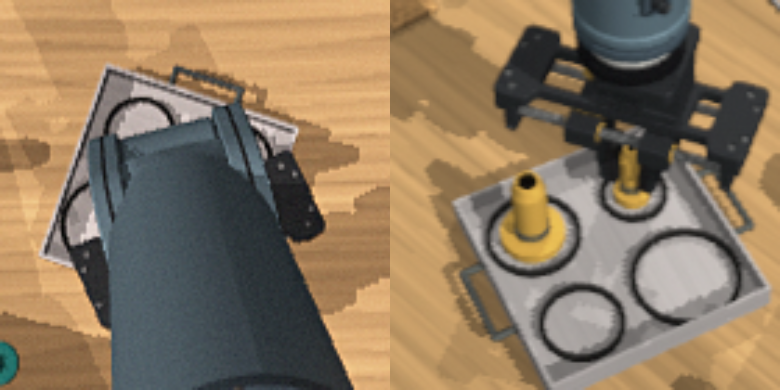

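S's foot at (632,197) is centred in the S ring and at floor height. Release and lift.

```bash
python3 -m inch '[{"offset":[0,0,0.5],"dr":[0,0,0],"gripper":255},{"offset":[0,0,0],"dr":[0,0,0],"gripper":80},{"offset":[0,0,0],"dr":[0,0,0],"gripper":80},{"offset":[0,0,0],"dr":[0,0,0],"gripper":80},{"offset":[0,0,0],"dr":[0,0,0],"gripper":80},{"offset":[0,0,-10],"dr":[0,0,0],"gripper":80},{"offset":[0,0,-20],"dr":[0,0,0],"gripper":80},{"offset":[0,0,-25],"dr":[0,0,0],"gripper":80},{"offset":[0,0,-20],"dr":[0,0,0],"gripper":80},{"offset":[0,0,-8],"dr":[0,0,0],"gripper":80}]'; python3 go.py .3805,.284,.11
```

```text
t: 16.6
eef_pos: [0.5034, 0.0247, 0.1135]
eef_rot: [0.001, 0.98, 0.199, 0.002]
wrist_force: [-0.6, 0.7, -0.8]
width: 0.0606
t 16.6 pos [0.5034 0.0247 0.1135] w 0.0606 F [-0.6  0.7 -0.8] j7 -1.37 dr [ 0.003 -0.004  0.001]
.3805,.284,.11 tool mm [ -12.1 -286.7    2.6]
```

```bash
python3 -m inch '[{"offset":[-1,-15,0],"dr":[0,0,0],"gripper":95},{"offset":[-1,-27,0],"dr":[0,0,0],"gripper":95},{"offset":[-1,-35,0],"dr":[0,0,0],"gripper":95},{"offset":[-1,-35,0],"dr":[0,0,0],"gripper":95},{"offset":[-2,-35,0],"dr":[0,0,0],"gripper":95},{"offset":[-2,-35,0],"dr":[0,0,0],"gripper":95},{"offset":[-2,-33,0],"dr":[0,0,0],"gripper":95},{"offset":[-1,-28,0],"dr":[0,0,0],"gripper":95},{"offset":[-1,-18,0],"dr":[0,0,0],"gripper":95},{"offset":[0,-8,0],"dr":[0,0,0],"gripper":95}]'; python3 go.py .3805,.284,.11
python3 - <<'E'
from h import *
f=[]
for n,(x,y) in(("top",(90,180)),("scene",(340,190))):
    f.append(cv2.resize(read_camera(n)["frame"][y:y+140,x:x+140,::-1],(390,390)))
cv2.imwrite("pics/g5.png",np.hstack(f))
E
```

```text
t: 17.6
eef_pos: [0.3737, 0.2811, 0.1076]
eef_rot: [0.002, 0.98, 0.2, -0.001]
wrist_force: [-0.3, 0.7, -0.4]
width: 0.0549
t 17.6 pos [0.3737 0.2811 0.1076] w 0.0549 F [-0.3  0.7 -0.4] j7 -2.0 dr [0.003 0.003 0.004]
.3805,.284,.11 tool mm [ 7.4 -0.  -2.4]
```

View pics/g5.png

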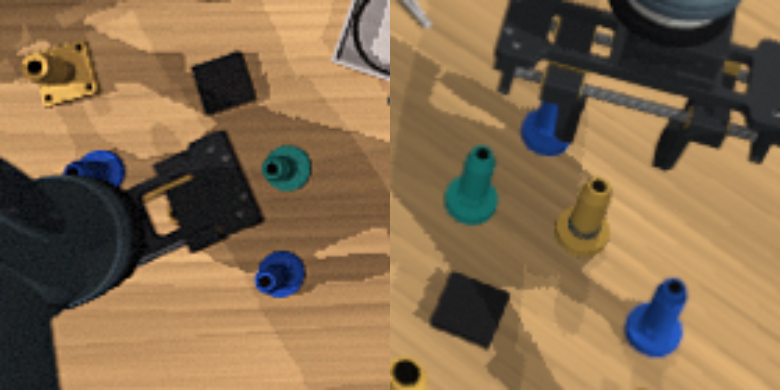

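The view shows the brass M nozzle at (590,220), below the jaws. The teal one at (470,190) and the blue ones at (545,130) and (655,320) are clear of the fingers. Now descend.

```bash
python3 -m inch '[{"offset":[7,0,0],"dr":[0,0,0],"gripper":95},{"offset":[0,0,8],"dr":[0,0,0],"gripper":95},{"offset":[0,0,14],"dr":[0,0,0],"gripper":95},{"offset":[0,0,15],"dr":[0,0,0],"gripper":95},{"offset":[0,0,14],"dr":[0,0,0],"gripper":95},{"offset":[0,0,12],"dr":[0,0,0],"gripper":95},{"offset":[0,0,8],"dr":[0,0,0],"gripper":95},{"offset":[0,0,4],"dr":[0,0,0],"gripper":95},{"offset":[0,0,2],"dr":[0,0,0],"gripper":95},{"offset":[0,0,0],"dr":[0,0,0],"gripper":95}]'; python3 go.py .3805,.284,.021
```

```text
t: 18.7
eef_pos: [0.3866, 0.2742, 0.0247]
eef_rot: [0.004, 0.981, 0.192, -0.001]
wrist_force: [0.2, -0.2, 0.5]
width: 0.0554
t 18.7 pos [0.3866 0.2742 0.0247] w 0.0554 F [ 0.2 -0.2  0.5] j7 -2.02 dr [ 0.007  0.003 -0.012]
.3805,.284,.021 tool mm [ -2.  -11.4   3.6]
```

```bash
python3 -m inch '[{"offset":[-2,-6,2],"dr":[0.007,0,-0.012],"gripper":95},{"offset":[0,-4,0],"dr":[0,0,0],"gripper":95},{"offset":[0,-1,0],"dr":[0,0,0],"gripper":95},{"offset":[0,0,0],"dr":[0,0,0],"gripper":255},{"offset":[0,0,0],"dr":[0,0,0],"gripper":255},{"offset":[0,0,0],"dr":[0,0,0],"gripper":255},{"offset":[0,0,0],"dr":[0,0,0],"gripper":255},{"offset":[0,0,0],"dr":[0,0,0],"gripper":255},{"offset":[0,0,0],"dr":[0,0,0],"gripper":255},{"offset":[0,0,0],"dr":[0,0,0],"gripper":255}]' 25; python3 go.py .614,.0765,.14
```

```text
t: 19.7
eef_pos: [0.3808, 0.2857, 0.024]
eef_rot: [-0.001, 0.98, 0.199, -0.0]
wrist_force: [0.1, -0.5, -0.3]
width: 0.0214
t 19.7 pos [0.3808 0.2857 0.024 ] w 0.0214 F [ 0.1 -0.5 -0.3] j7 -2.02 dr [-0.002 -0.     0.002]
.614,.0765,.14 tool mm [ 133.1  283.5 -116.5]
```

```bash
python3 -m inch '[{"offset":[0,0,-20],"dr":[0,0,0],"gripper":255},{"offset":[0,0,-35],"dr":[0,0,0],"gripper":255},{"offset":[5,10,-35],"dr":[0,0,0],"gripper":255},{"offset":[12,25,-12],"dr":[0,0,0],"gripper":255},{"offset":[17,37,0],"dr":[0,0,0],"gripper":255},{"offset":[18,38,0],"dr":[0,0,0],"gripper":255},{"offset":[18,38,0],"dr":[0,0,0],"gripper":255},{"offset":[18,38,0],"dr":[0,0,0],"gripper":255},{"offset":[16,34,0],"dr":[0,0,0],"gripper":255},{"offset":[10,20,0],"dr":[0,0,0],"gripper":255}]'; python3 go.py .614,.0765,.13
```

```text
t: 20.7
eef_pos: [0.5827, 0.1048, 0.1277]
eef_rot: [-0.0, 0.979, 0.204, -0.003]
wrist_force: [-0.1, -0.4, -2.0]
width: 0.0212
t 20.7 pos [0.5827 0.1048 0.1277] w 0.0212 F [-0.1 -0.4 -2. ] j7 -1.47 dr [-0.001  0.005  0.012]
.614,.0765,.13 tool mm [17.4 38.5 -2.4]
```

```bash
python3 -m inch '[{"offset":[6,13,0],"dr":[0,0.005,0.012],"gripper":255},{"offset":[5,11,0],"dr":[0,0,0],"gripper":255},{"offset":[4,7,0],"dr":[0,0,0],"gripper":255},{"offset":[1,3,5],"dr":[0,0,0],"gripper":255},{"offset":[0,0,12],"dr":[0,0,0],"gripper":255},{"offset":[0,0,15],"dr":[0,0,0],"gripper":255},{"offset":[0,0,15],"dr":[0,0,0],"gripper":255},{"offset":[0,0,11],"dr":[0,0,0],"gripper":255},{"offset":[0,0,6],"dr":[0,0,0],"gripper":255},{"offset":[0,0,2],"dr":[0,0,0],"gripper":255}]'; python3 go.py .614,.0765,.027
```

```text
t: 21.7
eef_pos: [0.608, 0.0805, 0.0528]
eef_rot: [-0.002, 0.98, 0.199, -0.004]
wrist_force: [-0.3, 0.8, -1.0]
width: 0.0211
t 21.7 pos [0.608  0.0805 0.0528] w 0.0211 F [-0.3  0.8 -1. ] j7 -1.44 dr [-0.005  0.006  0.001]
.614,.0765,.027 tool mm [ 4.2  6.1 25.7]
```

```bash
python3 -m inch '[{"offset":[3,4,0],"dr":[-0.005,0.006,0],"gripper":255},{"offset":[1,2,2],"dr":[0,0,0],"gripper":255},{"offset":[0,0,5],"dr":[0,0,0],"gripper":255},{"offset":[0,0,5],"dr":[0,0,0],"gripper":255},{"offset":[0,0,4],"dr":[0,0,0],"gripper":255},{"offset":[0,0,2],"dr":[0,0,0],"gripper":255},{"offset":[0,0,1],"dr":[0,0,0],"gripper":255},{"offset":[0,0,0],"dr":[0,0,0],"gripper":255},{"offset":[0,0,0],"dr":[0,0,0],"gripper":255},{"offset":[0,0,0],"dr":[0,0,0],"gripper":255}]'; python3 go.py .614,.0765,.027
```

```text
t: 22.7
eef_pos: [0.6159, 0.0762, 0.0333]
eef_rot: [0.0, 0.98, 0.199, 0.001]
wrist_force: [-0.2, -0.3, -1.1]
width: 0.0211
t 22.7 pos [0.6159 0.0762 0.0333] w 0.0211 F [-0.2 -0.3 -1.1] j7 -1.43 dr [ 0.002 -0.003  0.001]
.614,.0765,.027 tool mm [-1.6 -1.   6.3]
```

```bash
python3 -m inch '[{"offset":[-1.5,-1,1],"dr":[0,0,0],"gripper":255},{"offset":[0,0,1],"dr":[0,0,0],"gripper":255},{"offset":[0,0,1],"dr":[0,0,0],"gripper":255},{"offset":[0,0,1],"dr":[0,0,0],"gripper":255},{"offset":[0,0,1],"dr":[0,0,0],"gripper":255},{"offset":[0,0,1],"dr":[0,0,0],"gripper":255},{"offset":[0,0,0.5],"dr":[0,0,0],"gripper":255},{"offset":[0,0,0],"dr":[0,0,0],"gripper":255},{"offset":[0,0,0],"dr":[0,0,0],"gripper":255},{"offset":[0,0,0],"dr":[0,0,0],"gripper":255}]'; python3 go.py .614,.0765,.027
python3 - <<'E'
from h import *
f=[]
for n,(x,y) in(("top",(195,110)),("scene",(190,170))):
    f.append(cv2.resize(read_camera(n)["frame"][y:y+140,x:x+140,::-1],(390,390)))
cv2.imwrite("pics/g6.png",np.hstack(f))
E
```

```text
t: 23.7
eef_pos: [0.6145, 0.0767, 0.0271]
eef_rot: [0.0, 0.98, 0.199, 0.002]
wrist_force: [0.8, 0.5, -0.3]
width: 0.0214
t 23.7 pos [0.6145 0.0767 0.0271] w 0.0214 F [ 0.8  0.5 -0.3] j7 -1.44 dr [ 0.002 -0.004  0.001]
.614,.0765,.027 tool mm [-0.5 -0.   0.1]
```

View pics/g6.png

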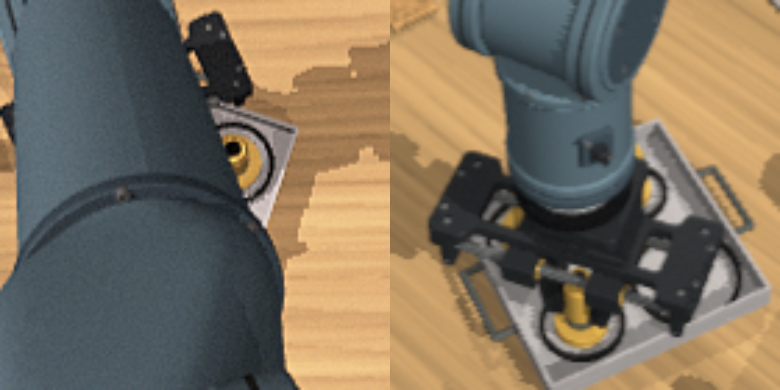

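M's foot at (580,322) is inside the M ring and touching the floor. Release and lift.

```bash
python3 -m inch '[{"offset":[0,0,0],"dr":[0,0,0],"gripper":80},{"offset":[0,0,0],"dr":[0,0,0],"gripper":80},{"offset":[0,0,0],"dr":[0,0,0],"gripper":80},{"offset":[0,0,0],"dr":[0,0,0],"gripper":80},{"offset":[0,0,-5],"dr":[0,0,0],"gripper":80},{"offset":[0,0,-15],"dr":[0,0,0],"gripper":80},{"offset":[0,0,-22],"dr":[0,0,0],"gripper":40},{"offset":[0,0,-22],"dr":[0,0,0],"gripper":40},{"offset":[0,0,-15],"dr":[0,0,0],"gripper":40},{"offset":[0,0,-5],"dr":[0,0,0],"gripper":40}]'; python3 go.py .5935,.275,.115
```

```text
t: 24.8
eef_pos: [0.6147, 0.0768, 0.118]
eef_rot: [0.001, 0.98, 0.199, 0.003]
wrist_force: [1.3, -0.2, -0.8]
width: 0.0741
t 24.8 pos [0.6147 0.0768 0.118 ] w 0.0741 F [ 1.3 -0.2 -0.8] j7 -1.42 dr [ 0.002 -0.005  0.001]
.5935,.275,.115 tool mm [  57.7 -190.8    2.9]
```

```bash
python3 -m inch '[{"offset":[3,-10,0],"dr":[0,0,0],"gripper":40},{"offset":[6,-18,0],"dr":[0,0,0],"gripper":40},{"offset":[7,-24,0],"dr":[0,0,0],"gripper":40},{"offset":[8,-26,0],"dr":[0,0,0],"gripper":40},{"offset":[8,-26,0],"dr":[0,0,0],"gripper":40},{"offset":[8,-26,0],"dr":[0,0,0],"gripper":40},{"offset":[7,-22,0],"dr":[0,0,0],"gripper":40},{"offset":[5,-16,0],"dr":[0,0,0],"gripper":40},{"offset":[3,-9,0],"dr":[0,0,0],"gripper":40},{"offset":[0,-2,0],"dr":[0,0,0],"gripper":40}]'; python3 go.py .5935,.275,.026
```

```text
t: 25.8
eef_pos: [0.5895, 0.2745, 0.1118]
eef_rot: [0.001, 0.98, 0.199, -0.002]
wrist_force: [0.1, 0.7, 0.3]
width: 0.0744
t 25.8 pos [0.5895 0.2745 0.1118] w 0.0744 F [0.1 0.7 0.3] j7 -1.73 dr [0.    0.003 0.002]
.5935,.275,.026 tool mm [ 4.2  1.1 85.8]
```

```bash
python3 -m inch '[{"offset":[4,0,0],"dr":[0,0,0],"gripper":40},{"offset":[0,0,8],"dr":[0,0,0],"gripper":40},{"offset":[0,0,14],"dr":[0,0,0],"gripper":40},{"offset":[0,0,15],"dr":[0,0,0],"gripper":40},{"offset":[0,0,14],"dr":[0,0,0],"gripper":40},{"offset":[0,0,11],"dr":[0,0,0],"gripper":40},{"offset":[0,0,7],"dr":[0,0,0],"gripper":40},{"offset":[0,0,4],"dr":[0,0,0],"gripper":40},{"offset":[0,0,1],"dr":[0,0,0],"gripper":40},{"offset":[0,0,0],"dr":[0,0,0],"gripper":40}]'; python3 go.py .5935,.275,.026
```

```text
t: 26.8
eef_pos: [0.5935, 0.2692, 0.0288]
eef_rot: [0.003, 0.981, 0.196, -0.003]
wrist_force: [0.2, -0.5, 0.1]
width: 0.0743
t 26.8 pos [0.5935 0.2692 0.0288] w 0.0743 F [ 0.2 -0.5  0.1] j7 -1.74 dr [ 0.004  0.008 -0.005]
.5935,.275,.026 tool mm [ 2.2 -5.4  2.8]
```

```bash
python3 -m inch '[{"offset":[2,-4,1],"dr":[0.004,0.008,-0.005],"gripper":40},{"offset":[0,-2,0],"dr":[0,0,0],"gripper":40},{"offset":[0,0,0],"dr":[0,0,0],"gripper":255},{"offset":[0,0,0],"dr":[0,0,0],"gripper":255},{"offset":[0,0,0],"dr":[0,0,0],"gripper":255},{"offset":[0,0,0],"dr":[0,0,0],"gripper":255},{"offset":[0,0,0],"dr":[0,0,0],"gripper":255},{"offset":[0,0,0],"dr":[0,0,0],"gripper":255},{"offset":[0,0,0],"dr":[0,0,0],"gripper":255},{"offset":[0,0,0],"dr":[0,0,0],"gripper":255}]' 40; python3 go.py .534,.1055,.14
```

```text
t: 27.8
eef_pos: [0.5945, 0.2769, 0.03]
eef_rot: [-0.001, 0.98, 0.199, 0.002]
wrist_force: [-0.1, -0.1, 0.2]
width: 0.0293
t 27.8 pos [0.5945 0.2769 0.03  ] w 0.0293 F [-0.1 -0.1  0.2] j7 -1.74 dr [-0.    -0.005  0.001]
.534,.1055,.14 tool mm [-122.   134.2 -110.6]
```

```bash
python3 -m inch '[{"offset":[0,0,-20],"dr":[0,0,0],"gripper":255},{"offset":[0,0,-35],"dr":[0,0,0],"gripper":255},{"offset":[0,0,-35],"dr":[0,0,0],"gripper":255},{"offset":[-10,11,-12],"dr":[0,0,0],"gripper":255},{"offset":[-20,22,0],"dr":[0,0,0],"gripper":255},{"offset":[-22,24,0],"dr":[0,0,0],"gripper":255},{"offset":[-22,24,0],"dr":[0,0,0],"gripper":255},{"offset":[-20,22,0],"dr":[0,0,0],"gripper":255},{"offset":[-14,15,0],"dr":[0,0,0],"gripper":255},{"offset":[-6,7,0],"dr":[0,0,0],"gripper":255}]'; python3 go.py .534,.1055,.033
```

```text
t: 28.8
eef_pos: [0.5281, 0.1114, 0.1283]
eef_rot: [0.0, 0.98, 0.201, -0.006]
wrist_force: [1.1, -0.6, -5.7]
width: 0.0293
t 28.8 pos [0.5281 0.1114 0.1283] w 0.0293 F [ 1.1 -0.6 -5.7] j7 -1.51 dr [-0.002  0.011  0.005]
.534,.1055,.033 tool mm [ 4.2  8.  95.2]
```

```bash
python3 -m inch '[{"offset":[3,4,0],"dr":[0,0.011,0.005],"gripper":255},{"offset":[1,3,2],"dr":[0,0,0],"gripper":255},{"offset":[0,0,10],"dr":[0,0,0],"gripper":255},{"offset":[0,0,14],"dr":[0,0,0],"gripper":255},{"offset":[0,0,14],"dr":[0,0,0],"gripper":255},{"offset":[0,0,12],"dr":[0,0,0],"gripper":255},{"offset":[0,0,9],"dr":[0,0,0],"gripper":255},{"offset":[0,0,5],"dr":[0,0,0],"gripper":255},{"offset":[0,0,1],"dr":[0,0,0],"gripper":255},{"offset":[0,0,0],"dr":[0,0,0],"gripper":255}]'; python3 go.py .534,.1055,.033
```

```text
t: 29.8
eef_pos: [0.5349, 0.1121, 0.0528]
eef_rot: [-0.003, 0.98, 0.201, -0.001]
wrist_force: [-0.0, 0.5, -5.1]
width: 0.0292
t 29.8 pos [0.5349 0.1121 0.0528] w 0.0292 F [-0.   0.5 -5.1] j7 -1.52 dr [-0.006  0.001  0.006]
.534,.1055,.033 tool mm [-3.4  5.9 19.8]
```

```bash
python3 -m inch '[{"offset":[-2,4,0],"dr":[-0.006,0,0.006],"gripper":255},{"offset":[-1,2,0],"dr":[0,0,0],"gripper":255},{"offset":[0,0,3],"dr":[0,0,0],"gripper":255},{"offset":[0,0,4],"dr":[0,0,0],"gripper":255},{"offset":[0,0,4],"dr":[0,0,0],"gripper":255},{"offset":[0,0,2],"dr":[0,0,0],"gripper":255},{"offset":[0,0,1],"dr":[0,0,0],"gripper":255},{"offset":[0,0,0],"dr":[0,0,0],"gripper":255},{"offset":[0,0,0],"dr":[0,0,0],"gripper":255},{"offset":[0,0,0],"dr":[0,0,0],"gripper":255}]'; python3 go.py .534,.1055,.033
```

```text
t: 30.8
eef_pos: [0.536, 0.1049, 0.0392]
eef_rot: [0.0, 0.98, 0.198, 0.001]
wrist_force: [-0.4, -0.7, -5.3]
width: 0.0289
t 30.8 pos [0.536  0.1049 0.0392] w 0.0289 F [-0.4 -0.7 -5.3] j7 -1.52 dr [ 0.001 -0.003 -0.001]
.534,.1055,.033 tool mm [-1.6 -1.3  6.2]
```

```bash
python3 -m inch '[{"offset":[-1.5,-1,1],"dr":[0,0,0],"gripper":255},{"offset":[0,0,1],"dr":[0,0,0],"gripper":255},{"offset":[0,0,1],"dr":[0,0,0],"gripper":255},{"offset":[0,0,1],"dr":[0,0,0],"gripper":255},{"offset":[0,0,1],"dr":[0,0,0],"gripper":255},{"offset":[0,0,1],"dr":[0,0,0],"gripper":255},{"offset":[0,0,0.5],"dr":[0,0,0],"gripper":255},{"offset":[0,0,0],"dr":[0,0,0],"gripper":255},{"offset":[0,0,0],"dr":[0,0,0],"gripper":255},{"offset":[0,0,0],"dr":[0,0,0],"gripper":255}]'; python3 go.py .534,.1055,.033
python3 - <<'E'
from h import *
f=[]
for n,(x,y) in(("top",(195,110)),("scene",(190,170))):
    f.append(cv2.resize(read_camera(n)["frame"][y:y+140,x:x+140,::-1],(390,390)))
cv2.imwrite("pics/g7.png",np.hstack(f))
E
```

```text
t: 31.8
eef_pos: [0.5344, 0.1054, 0.033]
eef_rot: [0.0, 0.98, 0.198, 0.002]
wrist_force: [-0.9, 0.6, -2.7]
width: 0.0289
t 31.8 pos [0.5344 0.1054 0.033 ] w 0.0289 F [-0.9  0.6 -2.7] j7 -1.53 dr [ 0.002 -0.003 -0.001]
.534,.1055,.033 tool mm [-0.3 -0.3 -0. ]
```

View pics/g7.png

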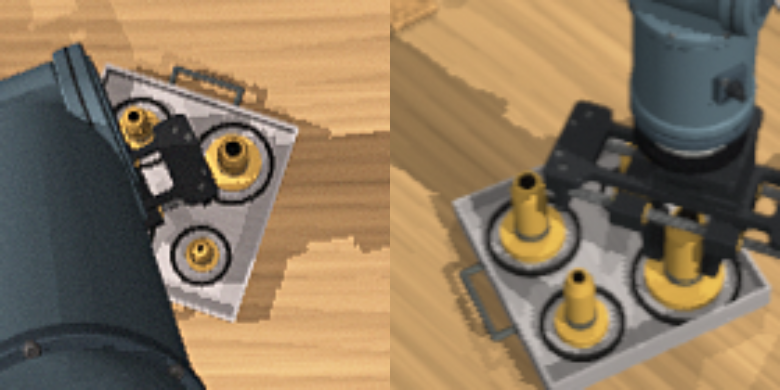

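XL is seated in its ring at (683,280), with the others standing centred. Release, lift and clear the view.

```bash
python3 -m inch '[{"offset":[0,0,0],"dr":[0,0,0],"gripper":70},{"offset":[0,0,0],"dr":[0,0,0],"gripper":70},{"offset":[0,0,0],"dr":[0,0,0],"gripper":70},{"offset":[0,0,0],"dr":[0,0,0],"gripper":70},{"offset":[0,0,-5],"dr":[0,0,0],"gripper":70},{"offset":[0,0,-15],"dr":[0,0,0],"gripper":70},{"offset":[0,0,-25],"dr":[0,0,0],"gripper":70},{"offset":[0,0,-30],"dr":[0,0,0],"gripper":70},{"offset":[0,0,-30],"dr":[0,0,0],"gripper":70},{"offset":[0,0,-20],"dr":[0,0,0],"gripper":70}]'; python3 -m inch '[{"offset":[0,-15,-10],"dr":[0,0,0],"gripper":70},{"offset":[0,-25,-10],"dr":[0,0,0],"gripper":70},{"offset":[0,-30,0],"dr":[0,0,0],"gripper":70},{"offset":[0,-30,0],"dr":[0,0,0],"gripper":70},{"offset":[0,-30,0],"dr":[0,0,0],"gripper":70},{"offset":[0,-30,0],"dr":[0,0,0],"gripper":70},{"offset":[0,-25,0],"dr":[0,0,0],"gripper":70},{"offset":[0,-15,0],"dr":[0,0,0],"gripper":70},{"offset":[0,-5,0],"dr":[0,0,0],"gripper":70},{"offset":[0,0,0],"dr":[0,0,0],"gripper":70}]'
python3 - <<'E'
from h import *
f=[]
for n in("top","scene"):
    f.append(read_camera(n)["frame"][:,:,::-1])
x,y=195,110;a=cv2.resize(f[0][y:y+140,x:x+140],(390,390));x,y=190,170;b=cv2.resize(f[1][y:y+140,x:x+140],(390,390))
cv2.imwrite("pics/g8.png",np.vstack([np.hstack([a,b]),cv2.resize(np.hstack(f),(780,200))[:200]]))
E
```

```text
t: 32.9
eef_pos: [0.5339, 0.1055, 0.1657]
eef_rot: [0.0, 0.98, 0.198, 0.002]
wrist_force: [0.8, 1.0, 0.6]
width: 0.0642
t: 33.9
eef_pos: [0.4458, 0.31, 0.1942]
eef_rot: [-0.002, 0.98, 0.2, 0.006]
wrist_force: [-0.1, 1.4, 0.7]
width: 0.0642
```

View pics/g8.png

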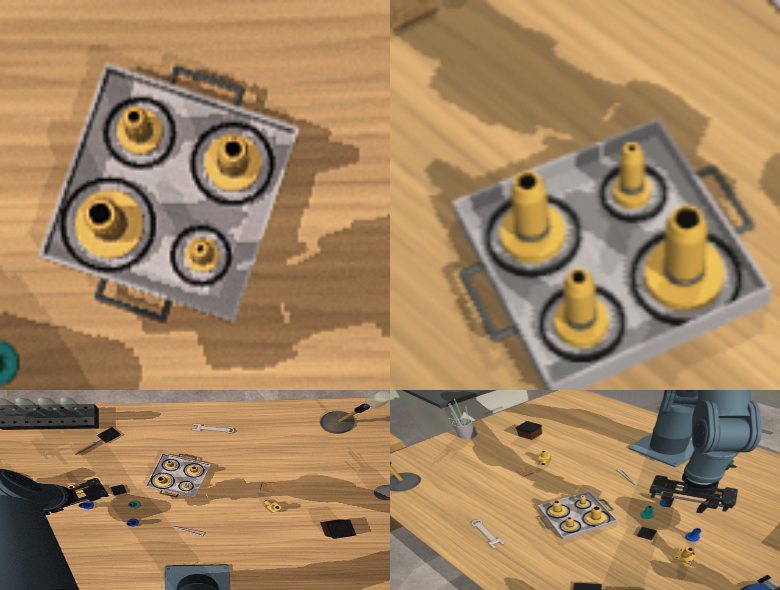

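All four nozzles stand upright and centred in their own rings, the tee and hose tail are still standing, and the arm is clear and still. I'll hand it in.

```bash
python3 -c "
from plant import *
job_done();print(read_state()['t'])"
```

```text
the job is handed in; nothing more can be done
the job is handed in; nothing more can be done
```

All four brass nozzles are in the caddy, each upright in the ring of its own size, and the job is handed in at about 34 s of the 96 s allowed. I placed them in the order L, S, M, XL, lowering each to floor height and releasing it there.

- **Seating:** the last views from both cameras show each nozzle upright and centred in its ring by eye. I did not measure the final offsets. At release the tool was within about 1 mm of each ring centre I had worked out.
- **Floor contact:** the wrist force eased as L, M and XL touched down. S showed no clear change, so I released it at floor height by position; it stands upright in the last view.
- **Left alone:** the tee, the hose tail and the blue and teal look-alikes were never gripped. The tee and hose tail are still standing in the last picture. I did not re-measure their positions.
- **Disagreements:** the two cameras differed by 3–5 mm, so I used the average. The tool also overshot its commanded moves at times, once by about 11 mm downward over L without contact, and I corrected this from the measured positions.

The system gave no verdict when the job was handed in.

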